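# Take the dial padlock off the craft chest

## Robot

A 6-joint arm with a two-finger parallel gripper is mounted at the origin on the work surface. World frame = base frame: x ahead of the robot, y to its left, z up, the work surface at z = 0. Lengths are in m, angles in rad, forces in N, time in s.
With the tool pointing down it reaches from about 0.35 to 0.8 m from the base axis. Payload 7.3 kg.
Tool frame: the origin (TCP) lies at the very end of the fingers, on their centre line; the grasp point (between the pads) lies 19 mm behind it; y points along the fingers, x is the direction in which the jaws open and shut, and the axes are right-handed (so a half turn about y gives the same grasp; the last joint's range is limited). The gripper opens to 85 mm and grips with 20 to 120 N. Pads are 22 mm wide; open, the fingers measure 114 mm over their backs; the gripper's body (76 mm by 85 mm) begins 54 mm behind the grasp point. The pads swing forward as they close: fully open they stand 13 mm farther back than shut.
Start: joints at [1.019, 0.342, 1.524, -0, 1.275, -0.146], TCP at [0.207, 0.482, 0.231] pointing down, gripper open.
Joint ranges: [-2.53, 2.53], [-0.77, 2.02], [0.04, 2.7], [-1, 4.14], [0.28, 2.66], [-3.11, 3.11]. Speed limits (rad/s): [2.57, 2.57, 3.14, 3.14, 3.14, 3.14].

## Interface

Orientations are given as a unit quaternion [x, y, z, w].
In Python, from cell import manip, cams gives the robot as it stands.
- The arm moves only by the tool servo_tool, never from a script. Its arguments are lists of equal length, an entry for each row: "hand": the closure in counts, from 0 (fully open) to 255 (shut); "dp": the shift along the tool's x, y, z in mm, a list of three; "delta_rot": the turn, a rotation vector about the tool's x, y, z in rad, a list of three. In form: {"hand": [hand, ...], "dp": [[x, y, z], ...], "delta_rot": [[ax, ay, az], ...]}. A call has 1 to 5 rows; each row is the pose to reach, as a shift and turn from the pose commanded when the call began, along the tool's axes at that moment; what a row does not reach only later rows make up. A row lasts 1/12 s, in which the tool goes at most 41.7 mm and 7.16 degrees, less where a joint would pass 70% of its speed; a pose out of reach is approached as far as the arm can. A call with a gripper value outside its range is refused whole. The fingers move at their own pace and stop on an object; "newtons" is the grip in N (left out, the last holds). Time passes only in rows, so rows that repeat a pose let the fingers close. It gives the time, the measured TCP pose, the force and the opening at its end, in the units of the state.
- manip.state(): the state, without advancing time (a new reading comes with each control period).
- cams.grab_frame(name): name is "side" or "top" or "wrist"; returns a dict with "image" (400x640x3 uint8, red, green, blue), "fx", "fy", "cx", "cy" (pixels), "world_to_cam" (4x4, takes a point from world to camera coordinates). Camera axes: x right, y up, looking along -z (the intrinsics and any distortion apply to the point x, -y, -z); pixel columns grow to the right and rows downward; lengths in m; the calibration is good to about 2 mm. A picture is of the moment at which its call begins. There is no depth.
- manip.job_done(): hands the job in, once; it reports no verdict.
The state is a dict: "time_s": time; "q": joint angles; "qvel": joint speeds; "tau": joint torques, N m; "tcp_pos": TCP position; "ee_rot": TCP orientation; "ft_force": force on the tool from outside, world axes, zero at the start; "wrist_torque": the same for the moment, N m; "gripper_width": finger opening in m.
Only numpy, scipy, OpenCV 4.12 (cv2) and the standard library are available. Lean on these libraries where they do the work, as an engineer would, in place of code of your own. Each camera call takes 0.05 s, during which the arm holds its last target. There are 200 camera calls.

## Task

The craft chest is locked with a dial padlock, and only the last number of its code is still to be dialled: turn the dial clockwise, feeling it click at each mark, until the red mark stands at the index mark beside the shackle, without going past it. Then pull the lock back against the staple so that the shackle comes fully open, slip the open shackle out of the staple and lift the lock off; finish while holding the open lock still in the gripper, dial upwards, about 12 cm above the chest's lid and clear of the chest and the table. Leave the other things on the lid and the table where they are.

Things in the scene. Friction and masses are not known exactly. Their poses are not given: they have to be found in the camera images.
- chest: fixed wooden craft chest, 280 (its x) x 420 (its y) x 130 mm high; origin at the centre of its underside, z up. The flat lid, 130 mm above the table, has two leaves and a steel hasp let in flush, whose staple stands up from the lid. The lock lies on the lid at the staple's -x side.
- staple (a point): point on the lid midway between the feet of the fixed staple, a U of 5 mm round steel bar: feet 21 mm apart centre to centre along the chest's y (16 mm clear), top 28 mm above the lid (23 mm clear under it), its eye looking along the chest's x. Axes as the chest's. One foot stands inside the shackle's loop, so the shut lock cannot be lifted off.
- lock: dial padlock, 0.35 to 0.5 kg, lying loose on the lid, dial up, hooked through the staple by its shut shackle. Blue case with steel faces: x -28 to +26 mm, y -25 to +25 mm, z 0 to 22 mm from its origin on the underside. Its x points to the shackle, within about 0.1 rad of the chest's x at the start; z up. Grip the case from above across its 50 mm width (y), clear of the dial.
- case_front (a point): middle of the case's front face, from which the shackle's legs come out: 26 mm ahead of the lock's origin, 11 mm above its underside; axes as the lock's. The staple's plane starts about 18 mm ahead of it.
- dial_grip (a point): point on the dial's axis, half way up its knob, 34 mm above the lock's underside, 4 mm behind the lock's origin along its x; stays with the case, axes as the lock's. The dial is a flange 42 mm across (22 to 25 mm above the underside) with a round black knurled knob 26 mm across above it (25 to 40 mm above the underside).
- dial (a joint): dial angle, rad, growing clockwise seen from above. 0: the red mark (red line on knob and flange; the nine other marks are white) points along the lock's x at the black index mark. Ten click notches 0.628 rad apart, one at 0, about 0.03 N m a click. Starts about two, three or four notches before 0 (negative). Shackle free within 0.1 rad of 0, else it gives under 3 mm.
- shackle (a joint): how far the shackle is drawn out of the case along the lock's x, m: 0 shut, 0.020 fully out. It slides stiffly (3 N) and stays where left. With the dial at 0, draw the gripped case back along its -x: about 8 mm of slack, then the staple holds the bow and the shackle comes out 20 mm.
- shackle_bow (a point): foremost point of the centre line of the 7 mm thick U-shaped shackle, 58.5 mm ahead of the lock's origin when shut, 78.5 mm when fully out, 11 mm above the underside. The legs lie at the lock's y = -14.5 mm (long leg) and +14.5 mm (short leg), 22 mm clear between them.
- leg_tip (a point): tip of the shackle's short leg, the only leg that passes through the staple's eye; 6 mm inside the case when shut, 14 mm ahead of the case's front when fully out. Then push the case forward along its x till its front is at or just short of the staple: the leg is out of the eye, the staple's bar stands in this gap, and the lock lifts straight up.
- tape_roll: bystander: yellow roll of tape lying on the table, 72 mm across, 24 mm high; origin at the centre of its underside
- bead_tin: bystander: round metal tin on the chest's lid, 60 mm across, 45 mm high; origin at the centre of its underside
- glass_jar: bystander: glass jar with a brass cap on the table, 84 mm across, 130 mm high; origin at the centre of its underside
- tub: bystander: grey tub with a white slotted lid on the table, 112 mm across, 107 mm high; origin at the centre of its underside
- mug: bystander: blue mug on the table, 82 mm across and 92 mm high, handle at its own +y; origin at the centre of its underside
- phone: bystander: black phone lying on the chest's lid, 150 x 72 x 9 mm; origin at the centre of its underside
- game_box: bystander: red game box on the table, 120 x 160 x 45 mm; origin at the centre of its underside
There are look-alikes about, which are no part of the job. What is shaped like the lock but turquoise is not meant.

How it is judged:
On the way, in this order (a step that is already met when the one before it is completed fails the run):
1. the dial stands at its red mark (within 0.15 rad) (value of joint dial between -0.15 and 0.15 rad), for 0.2 s.
2. the shackle is drawn open (over 15 mm) (value of joint shackle above 0.015 m), for 0.2 s.
3. the open lock is lifted off the staple, over 40 mm above the lid (z of lock in the frame of chest above 0.17 m and value of joint shackle above 0.015 m), for 0.2 s.
At the end, for the whole second after the job is handed in: The gripper holds the lock at rest with its underside 90 to 220 mm above the chest's lid, tilted less than 0.5 rad from dial-up, the shackle more than 15 mm out, and the lock touching neither chest nor table (z of lock in the frame of chest above 0.22 m and height (world z) of lock below 0.35 m and value of joint shackle above 0.015 m and angle between lock's own z axis and vertical below 0.5 rad and linear speed of lock below 0.03 m/s and contact force between lock and the fingers above 1 N and contact force between lock and chest below 0.1 N and contact force between lock and table below 0.1 N); the arm keeps its last pose, push and grip.
It fails at once if the dial was turned past the red mark (over 0.45 rad beyond) (value of joint dial above 0.45 rad).
It fails at once if the dial was turned the wrong way round (value of joint dial below -2.95 rad).
It fails at once if one of the other things was pushed over 30 mm (distance of any of tape_roll, bead_tin, glass_jar, tub, mug, phone, game_box from where it was at the start of the episode above 0.03 m).
It also fails if it takes over 67 s, if anything falls off the work surface, if the arm or the gripper's body presses on something with over 40 N, if the wrist force passes 120 N, or if a joint passes its speed limit or range.

## Working session

There is one attempt and no reset: what is moved stays moved. The work goes in short steps, Python scripts to look and compute and a tool call to move; the robot and the scene stay as the last step left them, time stands still between calls to the robot, and variables do not carry over. Pictures are saved under pics/ and viewed, about 8 in all and at most 12, crops included, and the job is handed in when it is done.

Besides the shell and the picture viewer there is one more tool, called after "Emit:" as a command line: name --argument value ..., lists and objects as JSON in quotes. servo_tool: Moves the arm, as the interface text tells. Its arguments: {"type":"object","properties":{"hand":{"type":"array"},"dp":{"type":"array"},"delta_rot":{"type":"array"},"newtons":{"type":"number"}},"required":["hand","dp","delta_rot"]}

```bash
ls; mkdir -p pics
cat > h.py <<'E'
import numpy as np, cv2
from cell import manip, cams
from scipy.spatial.transform import Rotation as R
def grab(n,fn=None):
    f=cams.grab_frame(n)
    if fn: cv2.imwrite('pics/'+fn,f['image'][:,:,::-1])
    return f
def proj(f,p):
    c=f['world_to_cam']@np.r_[p,1]; return np.array([f['fx']*c[0]/-c[2]+f['cx'], f['fy']*-c[1]/-c[2]+f['cy']])
def ray(f,u,v,z):
    T=np.linalg.inv(f['world_to_cam']); d=T[:3,:3]@np.array([(u-f['cx'])/f['fx'],-(v-f['cy'])/f['fy'],-1]); o=T[:3,3]
    return o+d*(z-o[2])/d[2]
def crop(f,u0,v0,u1,v1,s,fn):
    cv2.imwrite('pics/'+fn,cv2.resize(f['image'][v0:v1,u0:u1,::-1],None,fx=s,fy=s,interpolation=cv2.INTER_CUBIC))
E
python3 - <<'E'
from h import *
print(manip.state())
f=grab('top','top0.png'); print({k:v for k,v in f.items() if k!='image'})
E
```

```text
pics
{'time_s': 0.0, 'q': array([ 1.01900333e+00,  3.42691139e-01,  1.52502974e+00,  2.47708093e-05,
        1.27533983e+00, -1.45980950e-01]), 'qvel': array([ 0.00069103, -0.00154677,  0.0009995 , -0.00023763, -0.00044918,
        0.00018779]), 'tau': array([ 1.03316561e-03, -4.33671069e+01, -2.46010977e+01,  3.33307969e-05,
        8.07416334e-03, -1.32836487e-05]), 'tcp_pos': array([0.20700982, 0.48204288, 0.23063788]), 'ee_rot': array([ 0.59071394,  0.38850811, -0.38945593, -0.59029024]), 'ft_force': array([0.27898165, 0.47320733, 0.27475732]), 'wrist_torque': array([-0.00357808,  0.03572814,  0.00822539]), 'gripper_width': 0.08511986196018964}
{'fx': 394.2625631670938, 'fy': 394.2625631670938, 'cx': 311.199597170831, 'cy': 203.53651926804068, 'world_to_cam': array([[-0.0204794 , -0.99973103,  0.01088404, -0.02111572],
       [ 0.99549845, -0.01938266,  0.09277467, -0.52837495],
       [-0.09253875,  0.01273501,  0.99562764, -1.15497144],
       [ 0.        ,  0.        ,  0.        ,  1.        ]])}
```

View pics/top0.png

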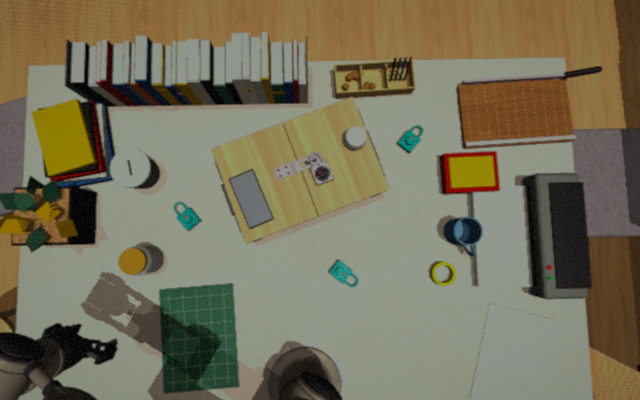

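The chest is at the image centre (about 300,170), with the lock at about (320,172) and the staple to its upper left. Turquoise look-alikes lie on the table.

Run:
```python
from h import *
f=grab('top'); crop(f,200,90,400,250,4,'c1.png')
print(ray(f,321,172,.155))
```

```text
[ 0.6001137  -0.05800675  0.155     ]
```

View pics/c1.png

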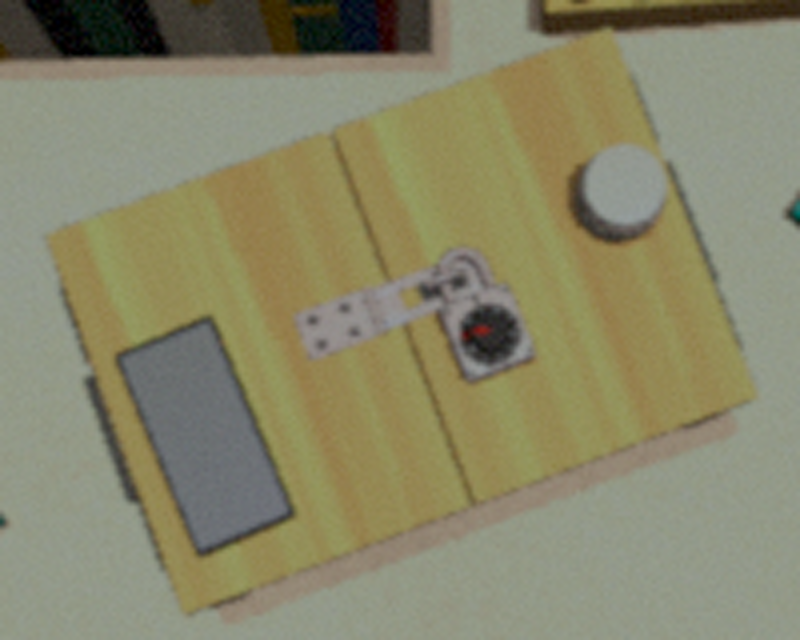

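```bash
cat >> h.py <<'E'
def yaw(): # yaw of tool x in world
    x=R.from_quat(manip.state()['ee_rot']).as_matrix()[:,0]; return np.arctan2(x[1],x[0])
def plan(p,yw):
    """dp (mm), rotvec in tool axes to reach TCP p with tool y down and tool x at yaw yw"""
    s=manip.state(); M=R.from_quat(s['ee_rot'])
    X=np.array([np.cos(yw),np.sin(yw),0]);Y=np.array([0,0,-1.]);G=R.from_matrix(np.c_[X,Y,np.cross(X,Y)])
    print('dp',np.round(1e3*M.inv().apply(np.array(p)-s['tcp_pos']),1),'rot',np.round((M.inv()*G).as_rotvec(),3),'q6',s['q'][5].round(3),'yaw',yaw().round(3))
E
python3 - <<'E'
from h import *
f=grab('top')
P=lambda u,v,z: ray(f,200+u/4,90+v/4,z)[:2]
c=[P(*a,.13) for a in [(47,235),(612,30),(757,400),(187,612)]]
print(np.round(c,4)); C=np.mean(c,0); print('chest',C)
d=(c[0]-c[3])+(c[1]-c[2]); print('yaw',np.arctan2(d[1],d[0])); d=(c[0]-c[1])+(c[3]-c[2]); print(np.arctan2(d[1],d[0])-np.pi/2)
D=P(492,332,.17);B=P(460,252,.141);print('dial',D,'bow',B,np.arctan2(*(B-D)[::-1]),np.linalg.norm(B-D))
print(R.from_quat(manip.state()['ee_rot']).as_matrix().round(3))
plan([D[0],D[1],.30],.36+1.57)
plan([D[0],D[1],.30],.36-1.57)
w=grab('wrist','w0.png');print(np.linalg.inv(w['world_to_cam']).round(3))
print(proj(f,[D[0],D[1],.17]))
E
```

```text
[[ 0.6748  0.2402]
 [ 0.8136 -0.1533]
 [ 0.5511 -0.2448]
 [ 0.4147  0.1455]]
chest [ 0.61354447 -0.00311078]
yaw 0.34232475903551524
0.3377334167914354
dial [ 0.59473671 -0.06263601] bow [ 0.65529611 -0.04338255] 0.30782123244498133 0.06354633762110007
[[ 0.395 -0.001 -0.919]
 [ 0.919 -0.001  0.395]
 [-0.001 -1.     0.   ]]
dp [-347.6  -68.9 -571.2] rot [-0.001 -0.765 -0.001] q6 -0.146 yaw 1.165
dp [-347.6  -68.9 -571.2] rot [ 1.000e-03  2.375e+00 -1.000e-03] q6 -0.146 yaw 1.165
[[ 0.394 -0.88  -0.263  0.141]
 [ 0.919  0.378  0.114  0.51 ]
 [-0.001 -0.287  0.958  0.373]
 [ 0.     0.     0.     1.   ]]
[323. 173.]
```

Emit:
servo_tool --hand '[0,0,0,0,0]' --dp '[[-25,-10,-30],[-50,-20,-60],[-75,-30,-90],[-100,-35,-120],[-120,-40,-150]]' --delta_rot '[[0,0,0],[0,0,0],[0,0,0],[0,0,0],[0,0,0]]'

```text
time_s: 0.62
tcp_pos: [0.2977, 0.311, 0.2718]
ee_rot: [0.59, 0.389, -0.389, -0.59]
ft_force: [1.2, 0.6, -0.2]
gripper_width: 0.0854
```

Emit:
servo_tool --hand '[0,0,0,0,0]' --dp '[[-20,-6,-33],[-40,-12,-66],[-60,-18,-99],[-80,-24,-132],[-100,-30,-165]]' --delta_rot '[[0,0,0],[0,0,0],[0,0,0],[0,0,0],[0,0,0]]'

```text
time_s: 1.03
tcp_pos: [0.4104, 0.1541, 0.3017]
ee_rot: [-0.591, -0.389, 0.389, 0.591]
ft_force: [0.1, 1.8, 0.6]
gripper_width: 0.0855
```

Emit:
servo_tool --hand '[0,0,0,0,0]' --dp '[[-20,0,-33],[-40,0,-66],[-60,0,-99],[-80,0,-132],[-100,0,-165]]' --delta_rot '[[0,0,0],[0,0,0],[0,0,0],[0,0,0],[0,0,0]]'

```text
time_s: 1.45
tcp_pos: [0.5226, -0.003, 0.3012]
ee_rot: [-0.59, -0.389, 0.389, 0.591]
ft_force: [0.3, 0.9, 0.4]
gripper_width: 0.0849
```

Emit:
servo_tool --hand '[0,0,0,0,0]' --dp '[[0,0,0],[0,0,0],[0,0,0],[0,0,0],[0,0,0]]' --delta_rot '[[0,-0.12,0],[0,-0.24,0],[0,-0.36,0],[0,-0.48,0],[0,-0.6,0]]'

```text
time_s: 1.87
tcp_pos: [0.5218, -0.0013, 0.301]
ee_rot: [-0.447, -0.547, 0.547, 0.448]
ft_force: [-0.5, -0.7, 0.8]
gripper_width: 0.0854
```

Run:
```python
from h import *
s=manip.state();print(s['tcp_pos'].round(4),s['q'].round(3),s['time_s'])
plan([.56,-.07,.30],.33+1.57)
f=grab('wrist','w1.png'); print(proj(f,[.5947,-.0626,.17]))
```

```text
[ 0.5218 -0.0013  0.301 ] [-0.149  0.292  1.404  0.     1.447 -1.92 ] 1.8667
dp [-74.9   0.9 -23.8] rot [-0.001 -0.129  0.   ] q6 -1.92 yaw 1.771
[239.40360832 244.95412385]
```

Emit:
servo_tool --hand '[0,0,0,0,0]' --dp '[[-30,20,-10],[-60,40,-20],[-75,60,-30],[-75,60,-30],[-75,60,-30]]' --delta_rot '[[0,-0.06,0],[0,-0.13,0],[0,-0.13,0],[0,-0.13,0],[0,-0.13,0]]'

```text
time_s: 2.33
tcp_pos: [0.5653, -0.0693, 0.2397]
ee_rot: [-0.413, -0.573, 0.574, 0.415]
ft_force: [0.3, 0.4, 0.7]
gripper_width: 0.0854
```

Run:
```python
from h import *
s=manip.state();print(s['tcp_pos'].round(4),s['q'].round(3),s['time_s'])
f=grab('wrist'); u,v=proj(f,[.5947,-.0626,.17]).astype(int); print(u,v)
np.savez('w2.npz',**f)
u0=max(0,u-130);v0=max(0,v-130); v0=min(v0,170);crop(f,u0,v0,u0+260,v0+195+35,2.6,'w2.png');print(u0,v0)
```

```text
[ 0.5653 -0.0693  0.2397] [-0.257  0.42   1.38   0.     1.344 -2.148] 2.3333
311 245
181 115
```

View pics/w2.png

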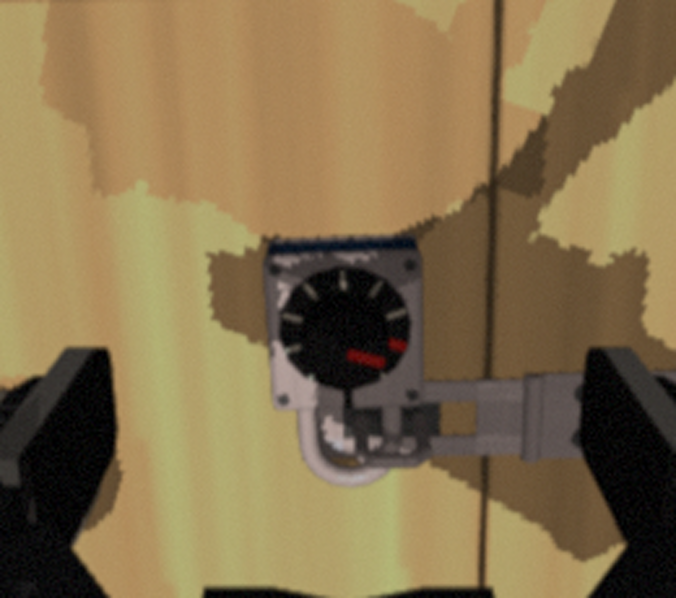

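The red mark is at crop (400,347), to the right of the dial centre (345,327). The index is at (347,392), so the dial stands two notches before 0.

Run:
```python
from h import *
f=dict(np.load('w2.npz'))
P=lambda u,v,z: ray(f,181+u/2.6,115+v/2.6,z)[:2]
D=P(345,327,.155);print('dial',D)
k=[P(*a,.152) for a in [(269,252),(417,250),(421,408),(274,410)]];print(np.round(k,4),np.mean(k,0))
d=(k[3]-k[0])+(k[2]-k[1]);print('yaw',np.arctan2(d[1],d[0]));d=(k[1]-k[0])+(k[2]-k[3]);print(np.arctan2(d[1],d[0])-np.pi/2, [np.linalg.norm(k[i]-k[i-1]) for i in range(4)])
i=P(347,392,.152);print('index dir',np.arctan2(*(i-D)[::-1]),np.linalg.norm(i-D))
B=P(347,475,.141);print('bow',B,np.arctan2(*(B-D)[::-1]),np.linalg.norm(B-D))
S=P(405,425,.15);print('staple?',P(385,448,.158))
plan([D[0],D[1],.20],.33+1.57)
```

```text
dial [ 0.59701475 -0.06017372]
[[ 0.5818 -0.0899]
 [ 0.5669 -0.0468]
 [ 0.6179 -0.027 ]
 [ 0.6338 -0.0725]] [ 0.60008602 -0.05905776]
yaw 0.34638986147166456
0.3350998020861069 [np.float64(0.054758988190417884), np.float64(0.04553433753338859), np.float64(0.05475618260765666), np.float64(0.04811590173191532)]
index dir 0.34671511004629907 0.024415317658432256
bow [ 0.65685747 -0.03960131] 0.3311181457278702 0.06328013465976066
staple? [ 0.63215825 -0.03486686]
dp [ -1.9  41.1 -32.5] rot [-0.001 -0.007  0.001] q6 -2.148 yaw 1.893
```

Emit:
servo_tool --hand '[0,40,80,80,80]' --dp '[[-2,30,-32],[-2,60,-32],[-2,81,-32],[-2,81,-32],[-2,81,-32]]' --delta_rot '[[0,0,0],[0,0,0],[0,0,0],[0,0,0],[0,0,0]]' --newtons 30

```text
time_s: 2.8
tcp_pos: [0.5966, -0.0597, 0.1611]
ee_rot: [0.413, 0.574, -0.574, -0.413]
ft_force: [1.2, -0.3, 0.3]
gripper_width: 0.0587
```

Run:
```python
from h import *
s=manip.state();print(s['tcp_pos'].round(4),s['q'].round(3),s['gripper_width'],s['ft_force'])
plan([.597,-.0602,.158],.34+1.57)
```

```text
[ 0.5966 -0.0597  0.1611] [-0.228  0.537  1.411  0.     1.194 -2.123] 0.058745519030327424 [ 1.21366646 -0.32643941  0.33487876]
dp [-0.6  3.1 -0.2] rot [-0.    -0.015  0.   ] q6 -2.123 yaw 1.895
```

Emit:
servo_tool --hand '[120,160,200,255,255]' --dp '[[0,2,0],[0,2,0],[0,2,0],[0,2,0],[0,2,0]]' --delta_rot '[[0,0,0],[0,0,0],[0,0,0],[0,0,0],[0,0,0]]'

```text
time_s: 3.22
tcp_pos: [0.5975, -0.0606, 0.1606]
ee_rot: [0.414, 0.575, -0.573, -0.412]
ft_force: [-1.8, 1.9, 6.9]
gripper_width: 0.0243
```

Emit:
servo_tool --hand '[255,255,255,255,255]' --dp '[[0,0,0],[0,0,0],[0,0,0],[0,0,0],[0,0,0]]' --delta_rot '[[0,0,0],[0,0,0],[0,0,0],[0,0,0],[0,0,0]]'

```text
time_s: 3.63
tcp_pos: [0.5976, -0.0605, 0.1606]
ee_rot: [0.414, 0.575, -0.573, -0.412]
ft_force: [-1.1, 0.9, 7.3]
gripper_width: 0.0245
```

Run:
```python
from h import *
s=manip.state();print(s['tcp_pos'].round(4),s['gripper_width'],s['ft_force'],s['wrist_torque'],yaw())
```

```text
[ 0.5976 -0.0605  0.1606] 0.024509436729444632 [-1.0629974   0.91684672  7.28513621] [ 0.22139831  0.26543363 -0.01609982] 1.8947970971023294
```

Emit:
servo_tool --hand '[255,255,255,255,255]' --dp '[[0,0,0],[0,0,0],[0,0,0],[0,0,0],[0,0,0]]' --delta_rot '[[0,0.12,0],[0,0.24,0],[0,0.36,0],[0,0.48,0],[0,0.6,0]]'

```text
time_s: 4.05
tcp_pos: [0.5976, -0.0607, 0.1606]
ee_rot: [0.566, 0.426, -0.424, -0.564]
ft_force: [-2.1, 0.5, 7.0]
gripper_width: 0.024
```

Run:
```python
from h import *
s=manip.state();print(s['tcp_pos'].round(4),s['gripper_width'],s['ft_force'],s['wrist_torque'],yaw(),s['time_s'])
f=grab('wrist'); np.savez('w3.npz',**f)
u,v=proj(f,[.597,-.0602,.155]).astype(int); print(u,v)
u0=min(max(0,u-100),440);v0=min(max(0,v-90),220);crop(f,u0,v0,u0+200,v0+180,3.3,'w3.png');print(u0,v0)
```

```text
[ 0.5976 -0.0607  0.1606] 0.024007883136695076 [-2.08452105  0.51351397  7.0441184 ] [ 0.09798045  0.2583429  -0.01361922] 1.2888640751631337 4.05
315 245
215 155
```

View pics/w3.png

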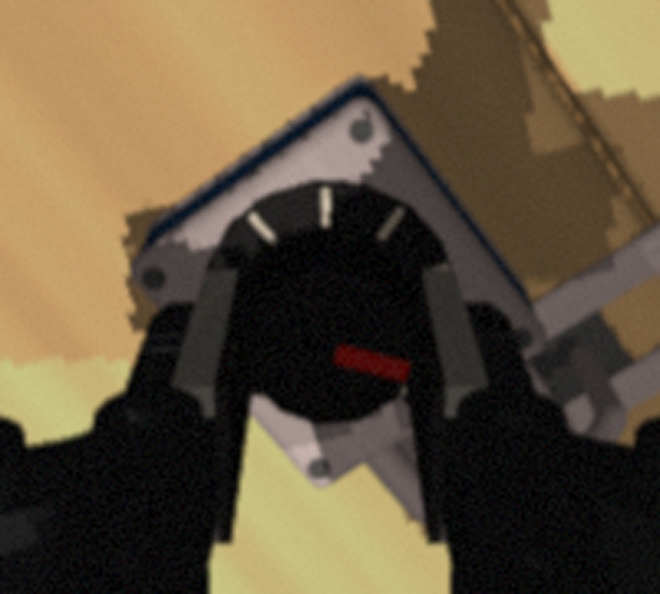

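Emit:
servo_tool --hand '[255,255,255,255,255]' --dp '[[0,0,0],[0,0,0],[0,0,0],[0,0,0],[0,0,0]]' --delta_rot '[[0,0.12,0],[0,0.24,0],[0,0.36,0],[0,0.48,0],[0,0.6,0]]'

```text
time_s: 4.52
tcp_pos: [0.5975, -0.0609, 0.1606]
ee_rot: [0.666, 0.24, -0.238, -0.665]
ft_force: [-1.3, 0.1, 7.0]
gripper_width: 0.0244
```

Emit:
servo_tool --hand '[255,255,255]' --dp '[[0,0,0],[0,0,0],[0,0,0]]' --delta_rot '[[0,0.05,0],[0,0.05,0],[0,0.05,0]]'

```text
time_s: 4.77
tcp_pos: [0.5974, -0.0609, 0.1606]
ee_rot: [0.671, 0.225, -0.223, -0.67]
ft_force: [-1.4, 0.9, 6.8]
gripper_width: 0.0244
```

Run:
```python
from h import *
s=manip.state();print(s['tcp_pos'].round(4),s['gripper_width'],s['ft_force'],s['wrist_torque'],yaw(),s['time_s'])
f=grab('wrist'); np.savez('w4.npz',**f)
crop(f,215,155,415,335,3.3,'w4.png')
```

```text
[ 0.5974 -0.0609  0.1606] 0.02436816014450989 [-1.39676093  0.89003416  6.83410446] [0.06296896 0.31730213 0.0106375 ] 0.6444930179755091 4.7667
```

View pics/w4.png

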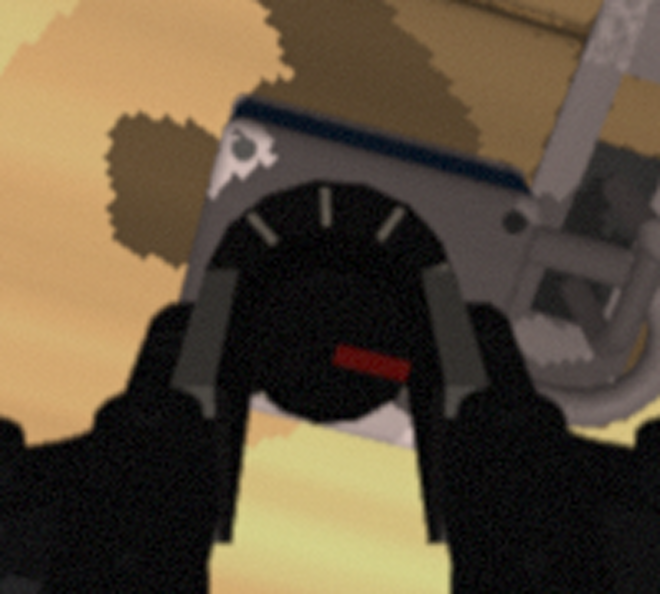

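The red mark is parallel to the case's long side (both about 14° in the picture), so the dial is at about 0. I'll release, raise, turn back and look again.

Emit:
servo_tool --hand '[150,80,0,0,0]' --dp '[[0,0,0],[0,0,0],[0,0,0],[0,-30,0],[0,-60,0]]' --delta_rot '[[0,0,0],[0,0,0],[0,0,0],[0,0,0],[0,0,0]]'

```text
time_s: 5.23
tcp_pos: [0.5956, -0.0604, 0.2171]
ee_rot: [-0.67, -0.223, 0.226, 0.672]
ft_force: [0.2, -1.2, 0.1]
gripper_width: 0.0815
```

Emit:
servo_tool --hand '[0,0,0,0,0]' --dp '[[0,0,0],[0,0,0],[0,0,0],[0,0,0],[0,0,0]]' --delta_rot '[[0,-0.12,0],[0,-0.24,0],[0,-0.36,0],[0,-0.48,0],[0,-0.6,0]]'

```text
time_s: 5.65
tcp_pos: [0.5968, -0.0606, 0.2182]
ee_rot: [-0.573, -0.414, 0.414, 0.573]
ft_force: [-0.6, 0.2, 0.2]
gripper_width: 0.0852
```

Emit:
servo_tool --hand '[0,0,0,0,0]' --dp '[[0,0,0],[0,0,0],[0,0,0],[0,0,0],[0,0,0]]' --delta_rot '[[0,-0.12,0],[0,-0.24,0],[0,-0.36,0],[0,-0.48,0],[0,-0.6,0]]'

```text
time_s: 6.07
tcp_pos: [0.5968, -0.0607, 0.2181]
ee_rot: [-0.425, -0.565, 0.565, 0.425]
ft_force: [-0.9, 0.6, -0.3]
gripper_width: 0.0854
```

Emit:
servo_tool --hand '[0,0,0]' --dp '[[0,0,30],[0,0,30],[0,0,30]]' --delta_rot '[[0,-0.06,0],[0,-0.06,0],[0,-0.06,0]]'

```text
time_s: 6.32
tcp_pos: [0.5672, -0.0689, 0.2183]
ee_rot: [-0.41, -0.576, 0.576, 0.411]
ft_force: [-1.1, -0.4, 0.3]
gripper_width: 0.0855
```

Run:
```python
from h import *
s=manip.state();print(s['tcp_pos'].round(4),s['gripper_width'],s['ft_force'],yaw(),s['time_s'])
f=grab('wrist'); np.savez('w5.npz',**f)
u,v=proj(f,[.6,-.06,.155]).astype(int); print(u,v)
u0=u-100;v0=min(max(0,v-90),220);crop(f,u0,v0,u0+200,v0+180,3.3,'w5.png');print(u0,v0)
```

```text
[ 0.5672 -0.0689  0.2183] 0.08546011706212649 [-1.12736894 -0.43380805  0.29114353] 1.9034413800931382 6.3167
312 253
212 163
```

View pics/w5.png

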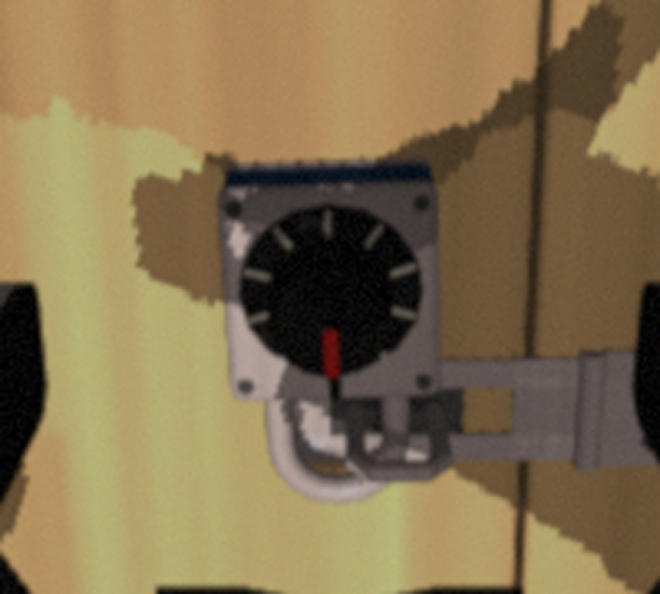

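The red mark (332,355) points at the index (335,385), so the dial is at 0. Next I locate the case for the grip.

Run:
```python
from h import *
f=dict(np.load('w5.npz'))
P=lambda u,v,z: ray(f,212+u/3.3,163+v/3.3,z)[:2]
D=P(331,290,.155);k=[P(*a,.152) for a in [(221,184),(438,182),(439,397),(231,401)]];O=np.mean(k,0)
d=(k[3]-k[0])+(k[2]-k[1]);y1=np.arctan2(d[1],d[0]);i=P(336,398,.152);y2=np.arctan2(*(i-D)[::-1])
print('dial',D,'case',O,y1,y2)
x=np.array([np.cos(.34),np.sin(.34)]);o=D+.004*x;print('origin',o, 'grip',D-.002*x)
g=D-.002*x
plan([*g,.165],.34+np.pi/2); plan([*g,.137],.34+np.pi/2)
```

```text
dial [ 0.5977112  -0.06099784] case [ 0.60016708 -0.05986521] 0.3542993426025802 0.37012325707601645
origin [ 0.60148222 -0.05966389] grip [ 0.59582569 -0.06166482]
dp [ -2.2  53.7 -28.5] rot [ 0.001 -0.007 -0.   ] q6 -2.158 yaw 1.903
dp [ -2.2  81.7 -28.5] rot [ 0.001 -0.007 -0.   ] q6 -2.158 yaw 1.903
```

Emit:
servo_tool --hand '[0,0,0,0,0]' --dp '[[-2,0,-28],[-2,30,-28],[-2,55,-28],[-2,81,-28],[-2,81,-28]]' --delta_rot '[[0,-0.015,0],[0,-0.015,0],[0,-0.015,0],[0,-0.015,0],[0,-0.015,0]]' --newtons 70

```text
time_s: 6.78
tcp_pos: [0.593, -0.0606, 0.1321]
ee_rot: [-0.403, -0.578, 0.58, 0.409]
ft_force: [-0.6, 0.0, -0.8]
gripper_width: 0.0854
```

Emit:
servo_tool --hand '[60,100,150,200,200]' --dp '[[0,0,0],[0,0,0],[0,0,0],[0,0,0],[0,0,0]]' --delta_rot '[[0,0,0],[0,0,0],[0,0,0],[0,0,0],[0,0,0]]'

```text
time_s: 7.2
tcp_pos: [0.5965, -0.0617, 0.1399]
ee_rot: [0.407, 0.58, -0.579, -0.404]
ft_force: [0.3, 0.6, 6.1]
gripper_width: 0.0481
```

Run:
```python
from h import *
s=manip.state();print(s['tcp_pos'].round(4),s['gripper_width'],s['ft_force'],s['wrist_torque'],yaw(),s['time_s'])
f=grab('wrist','w6.png'); np.savez('w6.npz',**f)
```

```text
[ 0.5965 -0.0617  0.1399] 0.0481144210221582 [0.33335508 0.57203159 6.14020466] [0.16920471 0.08738335 0.11011489] 1.9198856097645218 7.2
```

View pics/w6.png

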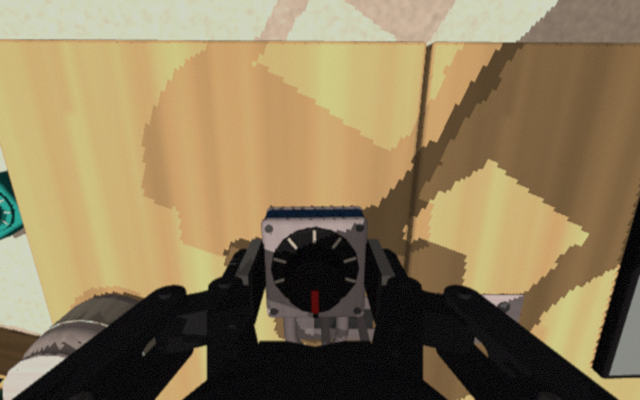

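The case is gripped (48 mm opening) and the red mark is still at the index. Now pull back.

Emit:
servo_tool --hand '[200,200,200,200,200]' --dp '[[0,-3,0],[0,-3,4],[0,-3,8],[0,-3,12],[0,-3,16]]' --delta_rot '[[0,0,0],[0,0,0],[0,0,0],[0,0,0],[0,0,0]]'

```text
time_s: 7.67
tcp_pos: [0.5799, -0.0668, 0.1403]
ee_rot: [0.406, 0.58, -0.579, -0.405]
ft_force: [2.9, 1.3, -3.8]
gripper_width: 0.0479
```

Emit:
servo_tool --hand '[200,200,200,200,200]' --dp '[[0,0,3],[0,0,6],[0,0,9],[0,0,11],[0,0,12]]' --delta_rot '[[0,0,0],[0,0,0],[0,0,0],[0,0,0],[0,0,0]]'

```text
time_s: 8.08
tcp_pos: [0.5689, -0.0711, 0.1404]
ee_rot: [0.406, 0.579, -0.579, -0.405]
ft_force: [5.2, 2.8, -4.4]
gripper_width: 0.048
```

Run:
```python
from h import *
s=manip.state();print(s['tcp_pos'].round(4),s['gripper_width'],s['ft_force'],s['wrist_torque'],yaw(),s['time_s'])
```

```text
[ 0.5689 -0.0711  0.1404] 0.047956635241274026 [ 5.2149159   2.75175831 -4.41716676] [ 0.42138487 -0.84185032  0.01313861] 1.919726443651537 8.0833
```

Emit:
servo_tool --hand '[200,200,200]' --dp '[[0,0,1],[0,0,2],[0,0,3]]' --delta_rot '[[0,0,0],[0,0,0],[0,0,0]]'

```text
time_s: 8.33
tcp_pos: [0.5686, -0.0713, 0.1409]
ee_rot: [0.407, 0.581, -0.578, -0.404]
ft_force: [14.3, 6.3, -6.8]
gripper_width: 0.0483
```

Run:
```python
from h import *
s=manip.state();print(s['tcp_pos'].round(4),s['gripper_width'],s['ft_force'],s['wrist_torque'],yaw(),s['time_s'])
f=grab('wrist','w7.png'); np.savez('w7.npz',**f)
t=grab('top');crop(t,280,130,360,190,8,'t7.png')
cv2.imwrite('pics/m7.png',np.hstack([cv2.resize(cv2.imread('pics/w7.png')[200:400,220:420],None,fx=2,fy=2),cv2.resize(cv2.imread('pics/t7.png'),(400,400*60//80))[:400] if False else cv2.copyMakeBorder(cv2.resize(cv2.imread('pics/t7.png'),(400,300)),0,100,0,0,0)]))
```

```text
[ 0.5686 -0.0713  0.1409] 0.04832883180598508 [14.33871819  6.29593504 -6.84681106] [ 1.07053377 -2.23253849  0.02576289] 1.9197478025919588 8.3333
```

View pics/m7.png

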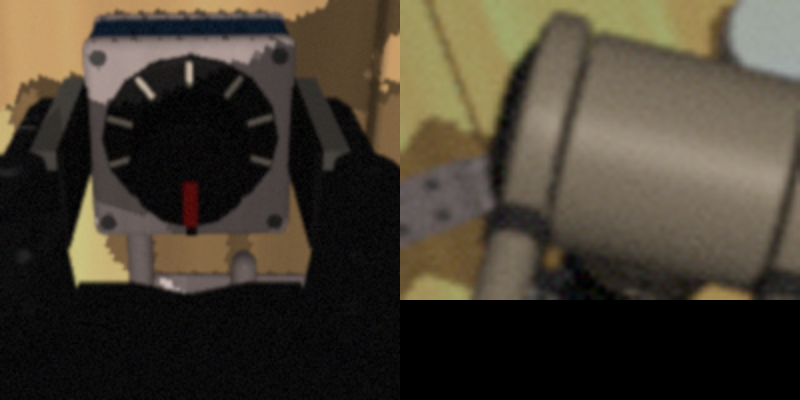

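The shackle is fully out: the short leg's tip shows free at (243,262), and the force rose to 15.7 N at the stop. Pushing forward about 40 mm.

Emit:
servo_tool --hand '[200,200,200,200,200]' --dp '[[0,-1,-6],[0,-1,-12],[0,-1,-18],[0,-1,-24],[0,-1,-30]]' --delta_rot '[[0,0,0],[0,0,0],[0,0,0],[0,0,0],[0,0,0]]'

```text
time_s: 8.85
tcp_pos: [0.5943, -0.0617, 0.141]
ee_rot: [-0.405, -0.579, 0.579, 0.406]
ft_force: [-0.2, 0.0, -4.1]
gripper_width: 0.0478
```

Run:
```python
from h import *
s=manip.state();print(s['tcp_pos'].round(4),s['gripper_width'],s['ft_force'],s['wrist_torque'],yaw(),s['time_s'])
plan([.6067,-.0577,s['tcp_pos'][2]],1.9197)
```

```text
[ 0.5943 -0.0617  0.141 ] 0.047751500146962965 [-0.17124443  0.04969934 -4.1268087 ] [ 0.01116389  0.03130989 -0.05203374] 1.9199554192346737 8.85
dp [ -0.5  -0.  -13. ] rot [-0.001  0.     0.   ] q6 -2.151 yaw 1.92
```

Emit:
servo_tool --hand '[200,200,200,200,200]' --dp '[[0,0,-4],[0,0,-8],[0,0,-13],[0,0,-13],[0,0,-13]]' --delta_rot '[[0,0,0],[0,0,0],[0,0,0],[0,0,0],[0,0,0]]'

```text
time_s: 9.27
tcp_pos: [0.6064, -0.0572, 0.1412]
ee_rot: [-0.405, -0.579, 0.579, 0.406]
ft_force: [0.0, 0.4, -3.8]
gripper_width: 0.0478
```

Run:
```python
from h import *
s=manip.state();print(s['tcp_pos'].round(4),s['gripper_width'],s['ft_force'],s['wrist_torque'],yaw(),s['time_s'])
f=grab('wrist'); crop(f,220,200,420,400,3,'w8.png')
```

```text
[ 0.6064 -0.0572  0.1412] 0.0477991707986565 [ 0.01163363  0.36501082 -3.80604438] [ 0.0530244   0.01349641 -0.02492488] 1.9202702340859221 9.2667
```

View pics/w8.png

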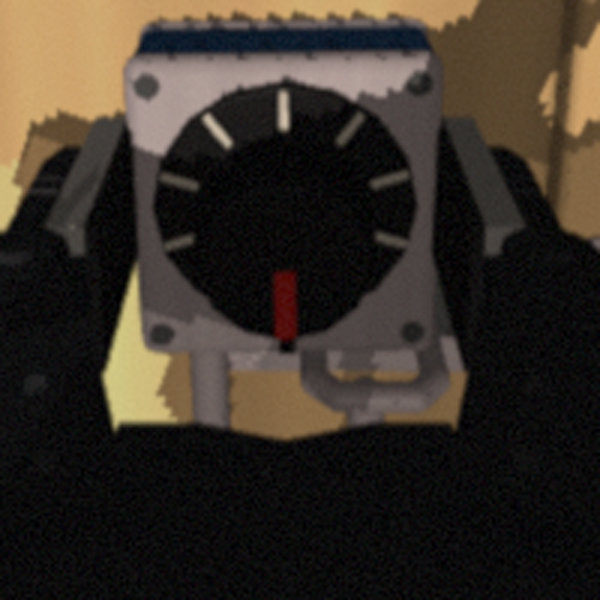

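The staple's U (300–450, 350–400) now stands just ahead of the case, and the short leg's tip is beyond it at (365,415). I'll lift gently and watch the force.

Emit:
servo_tool --hand '[200,200,200,200,200]' --dp '[[0,-3,0],[0,-6,0],[0,-9,0],[0,-12,0],[0,-15,0]]' --delta_rot '[[0,0,0],[0,0,0],[0,0,0],[0,0,0],[0,0,0]]'

```text
time_s: 9.73
tcp_pos: [0.6064, -0.0574, 0.1569]
ee_rot: [0.406, 0.579, -0.579, -0.405]
ft_force: [-0.7, -0.6, -3.3]
gripper_width: 0.0478
```

Emit:
servo_tool --hand '[200,200,200,200,200]' --dp '[[0,-10,0],[0,-20,0],[0,-30,0],[0,-40,0],[0,-50,0]]' --delta_rot '[[0,0,0],[0,0,0],[0,0,0],[0,0,0],[0,0,0]]'

```text
time_s: 10.15
tcp_pos: [0.6065, -0.0574, 0.2078]
ee_rot: [0.406, 0.579, -0.579, -0.405]
ft_force: [-0.2, 0.4, -3.8]
gripper_width: 0.0477
```

Emit:
servo_tool --hand '[200,200,200,200,200]' --dp '[[0,-15,0],[0,-30,0],[0,-45,0],[0,-55,0],[0,-60,0]]' --delta_rot '[[0,0,0],[0,0,0],[0,0,0],[0,0,0],[0,0,0]]'

```text
time_s: 10.57
tcp_pos: [0.6068, -0.0574, 0.2686]
ee_rot: [0.407, 0.58, -0.579, -0.405]
ft_force: [1.0, -0.1, -3.8]
gripper_width: 0.048
```

Emit:
servo_tool --hand '[200,200,200,200,200]' --dp '[[0,0,0],[0,0,0],[0,0,0],[0,0,0],[0,0,0]]' --delta_rot '[[0,0,0],[0,0,0],[0,0,0],[0,0,0],[0,0,0]]'

```text
time_s: 10.98
tcp_pos: [0.606, -0.0573, 0.2655]
ee_rot: [-0.405, -0.579, 0.579, 0.406]
ft_force: [-0.3, -0.6, -3.8]
gripper_width: 0.0481
```

Run:
```python
from h import *
s=manip.state();print(s['tcp_pos'].round(4),s['gripper_width'],s['ft_force'],abs(s['qvel']).max(),s['time_s'])
f=grab('side','s9.png')
```

```text
[ 0.606  -0.0573  0.2655] 0.048068978298736846 [-0.34963276 -0.62093903 -3.82688587] 0.004979430719104153 10.9833
```

View pics/s9.png

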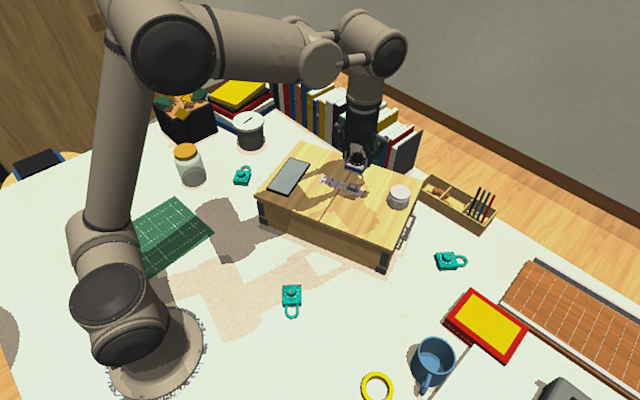

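The side view shows the lock held at about (357,158), clear above the staple, with the phone and tin in place. Handing in.

Run:
```python
from h import *
print(manip.job_done())
```

```text
the job is handed in; nothing more can be done
None
```

The lock is open, off the staple and held in the gripper about 12 cm above the lid. I handed the job in at about 11 s of the 67 s allowed; it reports no verdict.

- **Dial:** I turned it clockwise by two notches (about 1.25 rad). After I let go, a close picture showed the red mark at the index mark.
- **Shackle:** I gripped the case across its width and drew it back about 29 mm, until the force rose to about 16 N at the stop. The picture then showed the short leg's tip free of the case.
- **Lift-off:** I pushed the case forward about 40 mm, and the staple stood in the gap ahead of the case. The lock then lifted without catching.

**Last checks:**
- The arm was still, the grip opening was 48 mm and the load was a steady 3.8 N, the lock's weight.
- The tool had risen about 124 mm, so the lock's underside should be about 12 cm above the lid.
- In the last side view the lock was clear of the chest, and the tin, phone and other things I could see looked to be in place. I judged that by eye and did not measure it.
- I did not look at the shackle again after the lift. I take it to be still out because it slides stiffly and nothing touched it.
- No check failed or disagreed.

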